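# Uncover the charging dock and slide the battery pack home

### The arm

A 6-joint arm with a two-finger parallel gripper is mounted at the origin on the work surface. World frame = base frame: x ahead of the robot, y to its left, z up, the work surface at z = 0. Lengths are in m, angles in rad, forces in N, time in s.
With the tool pointing down it reaches from about 0.3 to 0.875 m from the base axis. Payload 6.4 kg.
Tool frame: the origin (TCP) lies midway between the tips of the shut fingers; the grasp point (between the pads) lies 19 mm behind it; z points along the fingers, y is the direction in which the jaws open and shut (so a half turn about z gives the same grasp; the last joint's range is limited). The gripper opens to 88 mm and grips with 3 to 60 N. Pads are 18 mm wide; open, the fingers measure 123 mm over their backs; the gripper's body (75 mm by 187 mm) begins 45 mm behind the grasp point.
Start: joints at [-1.529, 0.181, 1.607, -0, 1.354, -0.206], TCP at [0.141, -0.557, 0.239] pointing down, gripper open.
Joint ranges: [-2.99, 2.99], [-0.89, 2.07], [0.3, 2.58], [-1.14, 4.28], [0, 2.63], [-3.12, 3.12]. Speed limits (rad/s): [2.57, 2.57, 3.01, 3.14, 3.14, 3.14].

### API

Orientations are given as [roll, pitch, yaw] about the fixed x, y, z axes, in that order (R = Rz(yaw) Ry(pitch) Rx(roll)).
In Python, from plant import monitor, imaging, order, silhouettes, spot_point gives the robot as it stands.
- The arm moves only by the tool carry_out, never from a script. Its argument "deltas" is a list that holds one entry, the list of rows, each a list of 4 numbers: the shift along the tool's x, y, z in m, then the turn about the tool's z in rad. In form: [[[dx, dy, dz, yaw], ...]]. A call has 1 to 5 rows; each row shifts and turns the commanded pose from where the row before left it, along the tool's axes as they then stand; what a row does not reach is not made up. A row lasts 1/10 s, in which the tool goes at most 50 mm and 8.59 degrees, less where a joint would pass 70% of its speed; a pose out of reach is approached as far as the arm can. A call is refused whole if a number of a shift passes 0.05 or a number of a turn 0.15, either way. A call with a gripper value outside its range is refused whole. "grip" is the opening, from 0 (shut) to 1 (fully open), set as the call begins (left out, the last holds). The fingers move at their own pace and stop on an object; "force" is the grip in N (left out, the last holds). Time passes only in rows, so rows that do not move let the fingers close. It gives the time, the measured TCP pose, the force and the opening at its end, in the units of the state.
- monitor.state(): the state, without advancing time (a new reading comes with each control period).
- imaging.capture(name): name is "scene" or "top" or "wrist"; returns (picture, depth): 400x640x3 uint8, red, green, blue; 400x640 float32, m along the optical axis (not along the pixel's ray), 0 where there is no reading.
- imaging.get_calibration(name): a dict with "mtx" (3x3 intrinsics, pixels), "cam_to_world" (4x4, takes a point from camera to world coordinates); the wrist camera has in their place "hand_eye" (4x4, takes a point from camera to tool coordinates, whose origin is the TCP and whose axes are the flange's). Camera axes: x right, y up, looking along -z (the intrinsics and any distortion apply to the point x, -y, -z); pixel columns grow to the right and rows downward; lengths in m; the calibration is good to about 2 mm. A picture is of the moment at which its call begins: read the wrist's pose just before it. get_calibration takes no time and is no camera call.
- order.job_done(): hands the job in, once; it reports no verdict.
Trained networks look in the newest picture that a camera, given by its name, has taken for a name from the list of things; names that differ only in an ending like _2 or _b are one class to them, and where a whole thing is asked for, a point or a joint stands for the part that bears it (a point fixed in the world has none). Each returns a list of dicts, best first, with "conf" (0 to 1); they miss things now and then, are a little off and sometimes report something else, mostly with a low value. They report only what shows in the picture. A call takes as long as a camera call. They do not tell look-alikes from the thing itself.
- silhouettes(camera, name): "mask" (400x640 bool, what is visible of it).
- spot_point(camera, name): "position" ([x, y, z] in m, in the coordinates of the camera as it stood for that picture, good to about 4 mm: a listed point, or the origin of a listed thing).
The state is a dict: "time_s": time; "joint_pos": joint angles; "qd": joint speeds; "joint_efforts": joint torques, N m; "tool_pos": TCP position; "tool_rot": TCP orientation; "wrist_force": force on the tool from outside, world axes, zero at the start; "moment": the same for the moment, N m; "gripper_width": finger opening in m.
Only numpy, scipy, OpenCV 4.12 (cv2) and the standard library are available. Lean on these libraries where they do the work, as an engineer would, in place of code of your own. Each camera call takes 0.05 s, during which the arm holds its last target.

### The job

Take the orange dust cover off the charging dock by its fin and hang it over the steel bar so that it straddles the bar and stays there by itself. Then push the blue battery pack along the table, flat and never lifted, yellow-striped end first, into the dock's rails until it is fully home and both yellow detent rollers have sprung back in behind its side ribs. Leave the kettle, the bottle, the bowl and the tin standing where they are.

Things in the scene. Friction and masses are not known exactly. Their poses are not given: they have to be found in the camera images.
- dock: Grey charging dock fixed to the table. Origin: on the table, where the centre of the battery's underside lies when fully home; x = sliding-in direction, z up. Two rails, x -61 to 61 mm, 24 mm high, outer faces at y +-70 mm, walls 116 mm apart; lips over the channel reach in to y = +-50 mm, underside 19 mm up, so nothing drops in from above. Black roller housings on the rails are 40 mm high.
- dock_mouth (a point): Middle of the dock's mouth on the table, dock x = -110 mm, same axes as the dock. Yellow flared guides, 24 mm high, narrow from about 150 mm wide here to the 116 mm channel at dock x = -60 mm.
- dock_stop (a point): Middle of the stop face at dock x = 60 mm, 30 mm up, which the battery's front meets. Behind it is the grey head block, 66 mm long (x), 144 mm wide, 65 mm high.
- detent_left (a joint): Sprung yellow upright roller, 16 mm diameter, centre 30 mm up, on the dock's +y rail at dock x = -1.5 mm. 0 = sprung fully out (tip 43.5 mm from the dock's centre line); grows in metres (to about 0.0035) while a battery rib pushes it aside, and returns to 0 once the rib has passed. Passing takes roughly 10 N of push in all.
- detent_right (a joint): The same roller on the dock's -y rail.
- battery: Loose blue battery, about 0.6 kg, flat on the table before the dock's mouth; too wide to grip. Origin: centre of the underside; x towards the yellow-striped leading end. 120 mm long (x), 42 mm high; black foot 112 mm wide (y), z 2 to 16 mm, on a 2 mm sole 64 x 60 mm; blue body above it 84 mm wide; flat ends. A rib 5 mm proud on each side at x = 10 mm snaps past the rollers.
- cover: Loose orange cover, 0.18 kg, an upside-down U standing on its skirts between the dock's rails. Origin: centre between the skirts' lower edges; x along its length, z up; same either way round. 90 mm long (x), 52 mm wide; skirts 5 mm thick, 70 mm deep, 42 mm apart; top plate z 70 to 75 mm. Fin to grip on top: 60 mm long (x), 12 mm thick (y), z 75 to 105 mm.
- cover_crown (a point): Point in the middle of the underside of the cover's top plate, 70 mm above the cover's origin; this face rests on the bar when hung.
- bar: Steel hanging bar on two posts, fixed to the table. Origin on the table below the bar's middle; y along the bar. Bar 240 mm long between post centres, 16 mm diameter, its axis 180 mm above the table; posts 20 mm diameter on round feet 70 mm across.
- bar_mid (a point): Middle of the bar's axis, 180 mm above the table; y along the bar, z up.
- kettle: Bystander: glass kettle with orange lid and orange handle, 108 mm across, 197 mm high, handle reaching 104 mm out along its x axis; origin at the centre of its foot.
- bottle: Bystander: clear bottle with a red cap, 66 mm across, 200 mm high; origin at the centre of its foot.
- tin: Bystander: green-banded metal tin, 90 mm across, 85 mm high; origin at the centre of its foot.
- bowl: Bystander: white bowl, 116 mm across, 60 mm high; origin at the centre of its foot.
Not all that is in view belongs to the job. Several things look just like the battery: the one meant starts nearest to the robot's base.

How it is judged:
On the way, in this order (a step that is already met when the one before it is completed fails the run):
1. the cover hangs over the bar (x of cover_crown in the frame of bar_mid between -0.018 and 0.018 m and y of cover_crown in the frame of bar_mid between -0.065 and 0.065 m and z of cover_crown in the frame of bar_mid between -0.005 and 0.02 m and angle between cover's own z axis and vertical below 0.4 rad and angle between the x axis of cover and the y axis of bar_mid, either way round below 0.35 rad and contact force between cover and bar above 0.2 N), for 0.2 s.
2. the battery is fully home and both detent rollers have sprung back behind its ribs (x of battery in the frame of dock between -0.004 and 0.003 m and y of battery in the frame of dock between -0.004 and 0.004 m and angle between the x axis of battery and the x axis of dock, either way round below 0.05 rad and height (world z) of battery below 0.004 m and value of joint each of detent_left, detent_right below 0.0015 m), for 0.2 s.
At the end, for the whole second after the job is handed in: Cover resting astride the bar (crown within 18 mm across, 65 mm along; in line to 0.35 rad, lean under 0.4 rad). Battery within 4 mm of home, in line to 0.05 rad, flat, both rollers out (under 1.5 mm). All at rest; bystanders upright within 25 mm of their starts (all of step 1 and all of step 2 and linear speed of each of cover, battery below 0.02 m/s and distance of each of kettle, bottle, bowl, tin from where it was at the start of the episode below 0.025 m and angle between each of kettle, bottle, bowl, tin's own z axis and vertical below 0.2 rad); the robot touches nothing.
It fails at once if the battery is lifted (over 15 mm) or tipped (height (world z) of battery above 0.015 m or angle between battery's own z axis and vertical above 0.2 rad).
It fails at once if a bystander (kettle, bottle, bowl or tin) is knocked over or shifted by more than 25 mm (distance of any of kettle, bottle, bowl, tin from where it was at the start of the episode above 0.025 m or angle between any of kettle, bottle, bowl, tin's own z axis and vertical above 0.2 rad).
It also fails if it takes over 72 s, if anything falls off the work surface, if the arm or the gripper's body presses on something with over 40 N, if the wrist force passes 120 N, or if a joint passes its speed limit or range.

## Working session

There is one attempt and no reset: what is moved stays moved. The work goes in short steps, Python scripts to look and compute and a tool call to move; the robot and the scene stay as the last step left them, time stands still between calls to the robot, and variables do not carry over. Pictures are saved under pics/ and viewed, and the job is handed in when it is done.

Besides the shell and the picture viewer there is one more tool, called in YAML: its name, and indented under it one key for each argument. carry_out: Moves the arm, as the interface text tells. Its arguments: {"type":"object","properties":{"deltas":{"type":"array"},"grip":{"type":"number"},"force":{"type":"number"}},"required":["deltas"]}

```bash
ls; mkdir -p pics
python3 - <<'E'
from plant import monitor, imaging
import cv2,numpy as np
print(monitor.state())
for n in("scene","top","wrist"):
    p,d=imaging.capture(n); cv2.imwrite(f"pics/{n}0.png",p[...,::-1]); np.save(f"pics/{n}0_d.npy",d); print(n,imaging.get_calibration(n))
E
```

```text
pics
{'time_s': 0.0, 'joint_pos': array([-1.52930020e+00,  1.81547434e-01,  1.60796029e+00, -9.13716826e-06,
        1.35376375e+00, -2.06321482e-01]), 'qd': array([-0.00105306,  0.00199536, -0.00072682, -0.00064593, -0.00010424,
       -0.00129255]), 'joint_efforts': array([ 4.70194318e-04, -4.33860934e+01, -3.41851079e+01,  7.01909303e-02,
        3.85392294e-02, -1.42471017e-04]), 'tool_pos': array([ 0.14102187, -0.55691653,  0.23782958]), 'tool_rot': array([-3.13994761e+00, -3.35193900e-04,  2.47819310e-01]), 'wrist_force': array([-0.06873755, -0.79232391, -0.23901952]), 'moment': array([-0.00741379, -0.00200554, -0.05804349]), 'gripper_width': 0.08817666601732571}
scene {'mtx': array([[403.07052371,   0.        , 315.38402516],
       [  0.        , 403.07052371, 202.38734901],
       [  0.        ,   0.        ,   1.        ]]), 'cam_to_world': array([[ 0.44050851, -0.76156962,  0.47535667,  1.08890477],
       [ 0.8977441 ,  0.37533225, -0.23061058, -0.38396506],
       [-0.00279068,  0.52833456,  0.84903168,  1.12587471],
       [ 0.        ,  0.        ,  0.        ,  1.    
[... 260 characters left out ...]
[-0.99972436, -0.02082738, -0.01083586, -0.0900386 ],
       [-0.01232057,  0.07253321,  0.9972899 ,  1.19495268],
       [ 0.        ,  0.        ,  0.        ,  1.        ]])}
wrist {'mtx': array([[294.87213406,   0.        , 322.40899572],
       [  0.        , 294.87213406, 199.40490253],
       [  0.        ,   0.        ,   1.        ]]), 'hand_eye': array([[ 1.65329045e-04,  9.50759532e-01,  3.09929485e-01,
         8.04392341e-02],
       [ 9.99999984e-01, -1.37681255e-04, -1.11080998e-04,
        -1.75237358e-05],
       [-6.29398374e-05,  3.09929499e-01, -9.50759539e-01,
        -1.45294563e-01],
       [ 0.00000000e+00,  0.00000000e+00,  0.00000000e+00,
         1.00000000e+00]])}
```

View pics/scene0.png

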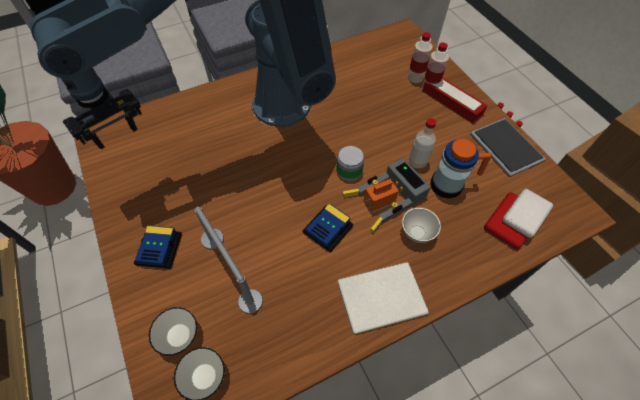

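View pics/top0.png

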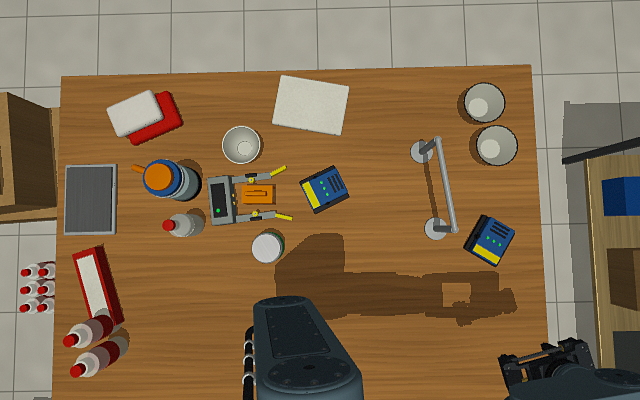

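View pics/wrist0.png

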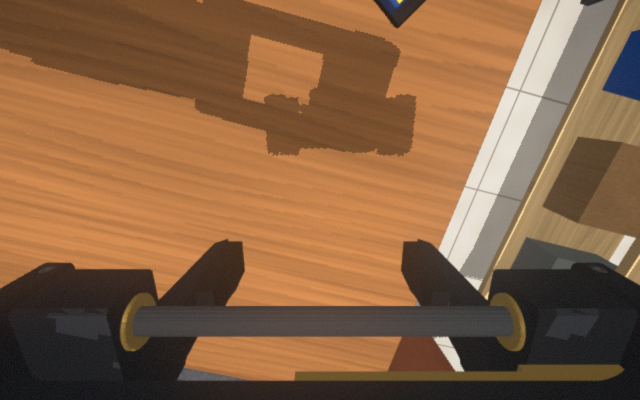

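Candidates for the battery in top: (324,189) and (489,240); the orange cover at (258,194), with only the kettle lid (163,178) and handle looking alike. I'll measure these now.

```bash
cat > h.py <<'E'
from plant import monitor, imaging, order, silhouettes, spot_point
import cv2,numpy as np
from scipy.spatial.transform import Rotation as R
def c2w(n,st=None):
    c=imaging.get_calibration(n)
    if n!="wrist": return c["cam_to_world"],c["mtx"]
    st=st or monitor.state(); T=np.eye(4);T[:3,:3]=R.from_euler('xyz',st["tool_rot"]).as_matrix();T[:3,3]=st["tool_pos"]
    return T@c["hand_eye"],c["mtx"]
def cloud(n,d,T,K):
    v,u=np.mgrid[0:400,0:640]
    P=np.stack([(u-K[0,2])/K[0,0]*d,-(v-K[1,2])/K[1,1]*d,-d],-1)
    return P@T[:3,:3].T+T[:3,3]
def look(n,name=None):
    T,K=c2w(n); p,d=imaging.capture(n)
    if name: cv2.imwrite(f"pics/{name}.png",p[...,::-1]); np.savez(f"pics/{name}.npz",p=p,d=d,T=T,K=K)
    return p,d,T,K,cloud(n,d,T,K)
def spots(n,T,name):
    return [(round(r["conf"],2),np.round(T[:3,:3]@np.array(r["position"])+T[:3,3],4)) for r in spot_point(n,name)]
def masks(n,name): return silhouettes(n,name)
E
python3 - <<'E'
from h import *
for n in("scene","top"):
    p,d,T,K,P=look(n,n+"1")
    for k in("battery","dock","dock_mouth","dock_stop","cover","cover_crown","bar","bar_mid","kettle","bottle","tin","bowl"):
        print(n,k,*spots(n,T,k)[:3])
print(monitor.state()["time_s"])
E
```

```text
scene battery (0.94, array([ 5.665e-01, -8.820e-02,  4.000e-04])) (0.62, array([ 0.4002, -0.5842,  0.    ]))
scene dock (0.6, array([ 0.5479,  0.1314, -0.0038]))
scene dock_mouth
scene dock_stop (0.88, array([0.5385, 0.1867, 0.0305]))
scene cover (0.93, array([0.5476, 0.1114, 0.0017]))
scene cover_crown (0.84, array([0.5523, 0.1082, 0.072 ])) (0.55, array([ 7.006e-01,  1.586e-01, -1.000e-04]))
scene bar
scene bar_mid (0.9, array([ 0.5584, -0.4097,  0.176 ]))
scene kettle (0.8, array([0.5923, 0.3487, 0.    ]))
scene bottle (0.68, array([0.4594, 0.3176, 0.0011]))
scene tin (0.67, array([0.3926, 0.0809, 0.004 ])) (0.46, array([0.5352, 0.1856, 0.0288]))
scene bowl (0.57, array([6.963e-01, 1.592e-01, 1.000e-04]))
top battery (0.79, array([ 0.5624, -0.0888, -0.0011])) (0.56, array([ 0.3948, -0.5852,  0.0042]))
top dock
top dock_mouth
top dock_stop (0.67, array([0.5355, 0.1884, 0.0301])) (0.37, array([ 4.605e-01,  3.198e-01, -1.000e-04]))
top cover (0.8, array([ 0.5532,  0.1071, -0.001 ]))
top cover_crown (0.79, array([0.5498, 0.1111, 0.071 ])) (0.39, array([0.536 , 0.1894, 0.0307]))
top bar
top bar_mid (0.74, array([ 0.556 , -0.4074,  0.1805]))
top kettle (0.71, array([0.5888, 0.35  , 0.0009]))
top bottle (0.85, array([0.4599, 0.3166, 0.0011]))
top tin (0.9, array([ 0.3913,  0.0848, -0.0029])) (0.5, array([0.4613, 0.3201, 0.0018]))
top bowl (0.84, array([0.699 , 0.158 , 0.0011]))
1.45
```

Run:
```python
from h import *
def rect(P,m,z0,z1,tag):
    q=P[m&(P[...,2]>z0)&(P[...,2]<z1)][:,:2]
    if len(q)<10: print(tag,"few");return
    r=cv2.minAreaRect((q*1000).astype(np.float32)); b=cv2.boxPoints(r)
    e=[b[1]-b[0],b[2]-b[1]]; e=max(e,key=np.linalg.norm)
    print(tag,len(q),"c",np.round(r[0],1),"size",np.round(r[1],1),"long axis deg",round(np.degrees(np.arctan2(e[1],e[0])),1))
def box(P,x0,x1,y0,y1): return (P[...,0]>x0)&(P[...,0]<x1)&(P[...,1]>y0)&(P[...,1]<y1)
for n in("scene","top"):
    z=np.load(f"pics/{n}1.npz"); P=cloud(n,z["d"],z["T"],z["K"])
    m=box(P,.47,.66,-.18,0); rect(P,m,.036,.05,n+" bat")
    m=box(P,.45,.65,.0,.26); rect(P,m,.055,.069,n+" head"); rect(P,m,.095,.112,n+" fin"); rect(P,m,.066,.08,n+" plate")
    rect(P,m,.018,.029,n+" rails/guides"); rect(P,m,.032,.046,n+" housings")
    m=box(P,.4,.75,-.6,-.2); rect(P,m,.165,.2,n+" bar")
    # yellow stripe of battery
    p=z["p"].astype(int); y=(p[...,0]>150)&(p[...,1]>120)&(p[...,2]<80)
    m=box(P,.47,.66,-.18,0)&y; print("stripe mean",P[m].mean(0))
    m=box(P,.45,.66,.0,.2)&y&(P[...,2]<.035)&(P[...,2]>.01); 
    for s in (P[...,0]<.55,P[...,0]>=.55):
        q=P[m&s]; print(" guide",len(q),np.round(q[q[:,1].argmin()],3),np.round(q[q[:,1].argmax()],3)) if len(q) else 0
z=np.load("pics/top1.npz"); cv2.imwrite("pics/crop1.png",cv2.resize(z["p"][110:260,190:390,::-1],None,fx=4,fy=4,interpolation=cv2.INTER_CUBIC))
```

```text
scene bat 959 c [567.4 -87.9] size [ 92.5 121.1] long axis deg -64.1
scene head 842 c [562.9 172.5] size [161.2 207.4] long axis deg -65.8
scene fin 92 c [551.2 107.2] size [14.5 59.4] long axis deg -88.1
scene plate 460 c [544.3 154.3] size [135.2 189.4] long axis deg -84.8
scene rails/guides 571 c [540.3 129.1] size [167.7 229.7] long axis deg -81.0
scene housings 308 c [561.4 144.5] size [182.1 154.5] long axis deg 28.6
scene bar 580 c [ 558.  -408.6] size [259.8  19.4] long axis deg 8.3
stripe mean [ 0.54624328 -0.04753765  0.04364865]
 guide 41 [0.479 0.012 0.023] [0.491 0.062 0.025]
 guide 44 [0.633 0.027 0.027] [0.61  0.074 0.023]
top bat 1112 c [563.  -87.8] size [ 91.9 118.4] long axis deg -64.6
top head 1121 c [562.4 174.4] size [167.1 211.1] long axis deg -65.3
top fin 104 c [548.2 107.3] size [58.2 11.9] long axis deg 88.7
top plate 638 c [558.  163.1] size [141.  197.4] long axis deg -68.5
top rails/guides 557 c [548.5 127.1] size [166.5 220.5] long axis deg -87.2
top housings 194 c [529. 144.] size [138.7 177. ] long axis deg -14.0
top bar 655 c [ 556.1 -408.2] size [258.3  21.5] long axis deg 8.2
stripe mean [ 0.5445433  -0.05068036  0.04269828]
 guide 57 [0.474 0.013 0.028] [0.485 0.125 0.025]
 guide 60 [0.636 0.029 0.027] [0.588 0.129 0.033]
```

View pics/crop1.png

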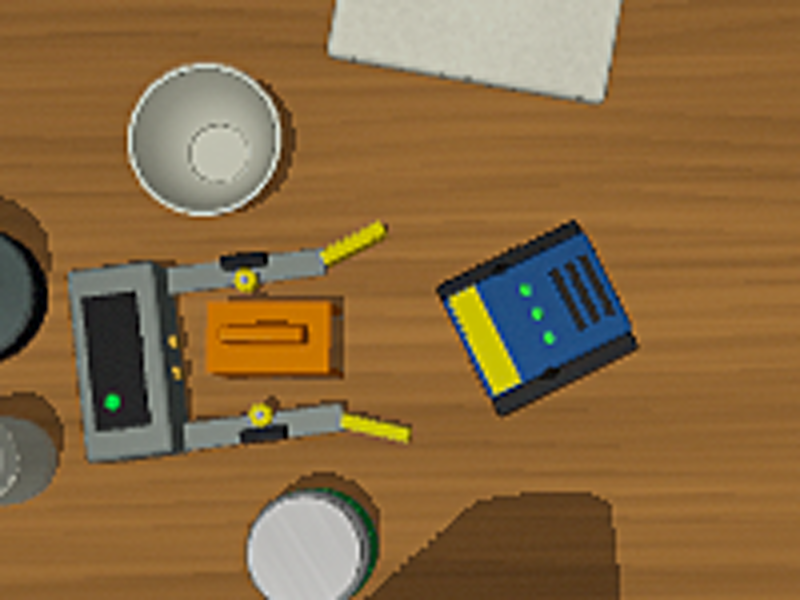

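Battery: the one at top (324,189), crop (540,315), r=0.57 m versus 0.71 m for the one at (489,240). The cover is at crop (265,335), standing in the dock. First I'll turn the tool so that the jaws close across the fin.

carry_out:
  deltas:
    - [[0,0,0,-0.133],[0,0,0,-0.133],[0,0,0,-0.133],[0,0,0,-0.133],[0,0,0,-0.133]]
  grip: 1

```text
time_s: 1.95
tool_pos: [0.1411, -0.5574, 0.2387]
tool_rot: [3.142, -0.0, 0.918]
wrist_force: [0.3, 0.1, 0.1]
gripper_width: 0.0882
```

carry_out:
  deltas:
    - [[0,0,0,-0.133],[0,0,0,-0.133],[0,0,0,-0.133],[0,0,0,-0.133],[0,0,0,-0.133]]

```text
time_s: 2.45
tool_pos: [0.1411, -0.5575, 0.2387]
tool_rot: [3.142, -0.0, 1.583]
wrist_force: [-0.7, -0.3, -0.9]
gripper_width: 0.0879
```

carry_out:
  deltas:
    - [[0.033,0.02,0,0],[0.033,0.02,0,0],[0.033,0.02,0,0],[0.033,0.02,0,0],[0.033,0.02,0,0]]

```text
time_s: 2.95
tool_pos: [0.2404, -0.3904, 0.2388]
tool_rot: [3.141, 0.0, 1.577]
wrist_force: [0.1, -0.2, 0.5]
gripper_width: 0.0878
```

carry_out:
  deltas:
    - [[0.033,0.02,0,0],[0.033,0.02,0,0],[0.033,0.02,0,0],[0.033,0.02,0,0],[0.033,0.02,0,0]]

```text
time_s: 3.45
tool_pos: [0.3393, -0.2247, 0.239]
tool_rot: [3.141, 0.001, 1.577]
wrist_force: [0.2, -0.3, 1.0]
gripper_width: 0.0885
```

carry_out:
  deltas:
    - [[0.033,0.02,0,0],[0.033,0.02,0,0],[0.033,0.02,0,0],[0.033,0.02,0,0],[0,0,0,0]]

```text
time_s: 3.95
tool_pos: [0.4191, -0.0901, 0.2389]
tool_rot: [3.141, -0.001, 1.583]
wrist_force: [0.1, -0.2, 1.0]
gripper_width: 0.0882
```

carry_out:
  deltas:
    - [[0.033,0.022,0,0],[0.033,0.022,0,0],[0.033,0.022,0,0],[0.033,0.022,0,0],[0.033,0.022,0,0]]

```text
time_s: 4.45
tool_pos: [0.5274, 0.0728, 0.2388]
tool_rot: [3.141, 0.0, 1.577]
wrist_force: [1.6, -0.5, 0.7]
gripper_width: 0.0882
```

carry_out:
  deltas:
    - [[0.033,0.022,0,0],[0,0,0,0],[0,0,0,0]]

```text
time_s: 4.75
tool_pos: [0.5483, 0.1051, 0.2382]
tool_rot: [-3.14, 0.001, 1.579]
wrist_force: [0.3, -0.0, 0.1]
gripper_width: 0.0882
```

```bash
cat >> h.py <<'E'
def rect(P,m,z0,z1,tag):
    q=P[m&(P[...,2]>z0)&(P[...,2]<z1)][:,:2]
    if len(q)<10: print(tag,"few");return
    r=cv2.minAreaRect((q*1000).astype(np.float32)); b=cv2.boxPoints(r)
    e=[b[1]-b[0],b[2]-b[1]]; e=max(e,key=np.linalg.norm)
    print(tag,len(q),"c",np.round(r[0],1),"size",np.round(r[1],1),"long axis deg",round(np.degrees(np.arctan2(e[1],e[0])),1))
def box(P,x0,x1,y0,y1): return (P[...,0]>x0)&(P[...,0]<x1)&(P[...,1]>y0)&(P[...,1]<y1)
E
python3 - <<'E'
from h import *
p,d,T,K,P=look("wrist","w2")
for k in("cover","cover_crown","dock","dock_stop"): print(k,spots("wrist",T,k)[:2])
c=masks("wrist","cover"); print(len(c),c and c[0]["conf"])
m=box(P,.5,.6,.05,.17)
if c: m=m&c[0]["mask"]
rect(P,m,.095,.112,"fin"); rect(P,m,.066,.082,"plate")
m=box(P,.44,.64,.17,.29); rect(P,m,.058,.072,"head")
print(monitor.state()["tool_pos"],monitor.state()["tool_rot"])
E
```

```text
cover [(0.95, array([ 0.5495,  0.1093, -0.0013]))]
cover_crown []
dock []
dock_stop [(0.7, array([0.5405, 0.1844, 0.0302]))]
1 0.92
fin 728 c [549.5 109.4] size [60.3 12. ] long axis deg 88.8
plate 3156 c [549.5 109.3] size [90.5 51.9] long axis deg 88.8
head 9769 c [535.2 221.5] size [142.7  65.2] long axis deg 6.1
[0.54818554 0.10433352 0.23897333] [3.14130996e+00 1.27388631e-04 1.57622552e+00]
```

View pics/w2.png

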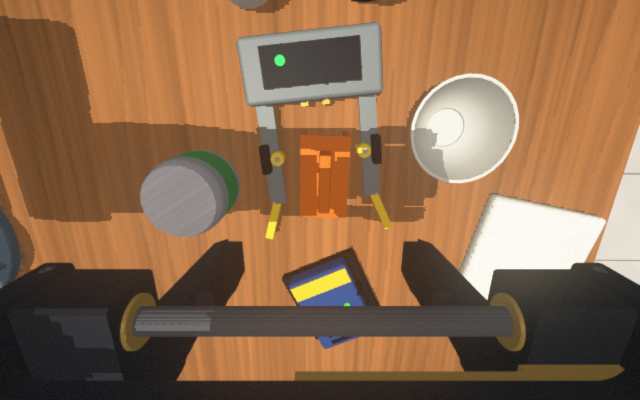

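The wrist view shows the fin under the gripper at (325,170), the dock rails on either side, and the battery at (330,300). The cover is at (549.5,109.3) with yaw 88.8°, and the dock heading is 96.1°. I'll descend on the fin.

carry_out:
  deltas:
    - [[0.005,0.001,0.03,0.026],[0,0,0.035,0],[0,0,0.035,0],[0,0,0.035,0],[0,0,0.022,0]]

```text
time_s: 5.55
tool_pos: [0.5478, 0.1097, 0.0793]
tool_rot: [-3.139, 0.0, 1.551]
wrist_force: [-0.9, -0.4, 0.6]
gripper_width: 0.0882
```

carry_out:
  deltas:
    - [[0,0,0,0],[0,0,0,0],[0,0,0,0],[0,0,0,0],[0,0,0,0]]
  grip: 0
  force: 30

```text
time_s: 6.05
tool_pos: [0.5502, 0.1104, 0.0831]
tool_rot: [3.139, -0.0, 1.552]
wrist_force: [0.5, 0.2, -0.3]
gripper_width: 0.0502
```

carry_out:
  deltas:
    - [[0,0,0,0],[0,0,0,0],[0,0,0,0],[0,0,0,0],[0,0,0,0]]

```text
time_s: 6.55
tool_pos: [0.5493, 0.1104, 0.0816]
tool_rot: [-3.141, 0.0, 1.552]
wrist_force: [0.1, 0.5, -1.7]
gripper_width: 0.0116
```

Gripped, with an opening of 11.6 mm on the 12 mm fin. I'll lift straight up to about z = 0.31.

carry_out:
  deltas:
    - [[0,0,-0.01,0],[0,0,-0.02,0],[0,0,-0.03,0],[0,0,-0.03,0],[0,0,-0.03,0]]

```text
time_s: 7.05
tool_pos: [0.549, 0.1105, 0.2032]
tool_rot: [-3.141, -0.0, 1.552]
wrist_force: [-0.1, -0.1, -2.9]
gripper_width: 0.0121
```

carry_out:
  deltas:
    - [[0,0,-0.03,0],[0,0,-0.03,0],[0,0,-0.03,0],[0,0,-0.02,0],[0,0,0,0]]

```text
time_s: 7.55
tool_pos: [0.5508, 0.1105, 0.3158]
tool_rot: [3.135, -0.0, 1.552]
wrist_force: [-0.1, -0.1, -2.2]
gripper_width: 0.0115
```

Run:
```python
from h import *
p,d,T,K,P=look("wrist","w3")
print(spots("wrist",T,"cover"))
m=box(P,.44,.64,.13,.29); rect(P,m,.058,.072,"head")
s=monitor.state();print(s["tool_pos"],s["tool_rot"],s["wrist_force"],s["gripper_width"])
```

```text
[(0.61, array([0.5518, 0.1061, 0.2359]))]
head 6259 c [528.  243.3] size [152.6 109.7] long axis deg 5.9
[0.54909229 0.1104422  0.31142186] [-3.14154481e+00  1.68120659e-05  1.55181399e+00] [ 0.61846075 -0.48666273 -3.12232572] 0.0118212193043531
```

View pics/w3.png

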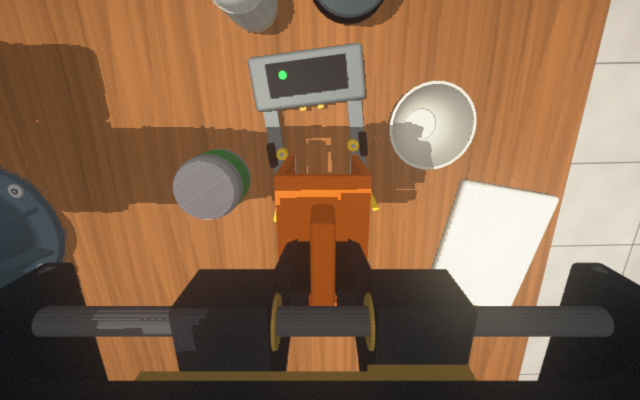

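carry_out:
  deltas:
    - [[-0.015,0.001,0,0],[-0.03,0.001,0,0.1],[-0.033,0.005,0,0.1],[-0.033,0.008,0,0.1],[-0.033,0.011,0,0.1]]

```text
time_s: 8.15
tool_pos: [0.5513, -0.0386, 0.3098]
tool_rot: [-3.139, 0.001, 1.148]
wrist_force: [0.9, -0.5, -1.2]
gripper_width: 0.0119
```

```bash
cat > g.py <<'E'
import sys
from h import *
s=monitor.state();x,y,z=s["tool_pos"];w=s["tool_rot"][2]
tx,ty,tz,tw=map(float,sys.argv[1:5])
d=np.array([tx-x,ty-y]);c,n=np.cos(w),np.sin(w)
print("pose",np.round(s["tool_pos"],4),np.round(s["tool_rot"],3),"F",np.round(s["wrist_force"],1),"tool delta x,y,z",np.round([d@[c,n],d@[n,-c],z-tz],4),"turn",round(w-tw,3))
E
python3 g.py .557 -.408 .311 .145
```

```text
pose [ 0.5513 -0.0386  0.3098] [-3.139e+00  1.000e-03  1.148e+00] F [ 0.9 -0.5 -1.2] tool delta x,y,z [-0.3344  0.1569 -0.0012] turn 1.003
```

Next a pure translation, then the turn.

carry_out:
  deltas:
    - [[-0.03,0.014,0,0],[-0.03,0.014,0,0],[-0.03,0.014,0,0],[-0.03,0.014,0,0],[-0.03,0.014,0,0]]

```text
time_s: 8.65
tool_pos: [0.5539, -0.2042, 0.3096]
tool_rot: [-3.138, -0.0, 1.151]
wrist_force: [0.3, 0.1, -1.9]
gripper_width: 0.0116
```

carry_out:
  deltas:
    - [[-0.03,0.014,0,0],[-0.03,0.014,0,0],[-0.03,0.014,0,0],[-0.03,0.014,0,0],[-0.03,0.014,0,0]]

```text
time_s: 9.15
tool_pos: [0.5566, -0.3696, 0.3093]
tool_rot: [-3.138, -0.001, 1.151]
wrist_force: [0.5, -0.6, -1.5]
gripper_width: 0.0119
```

carry_out:
  deltas:
    - [[-0.03,0.014,0,0],[0,0,0,0.125],[0,0,0,0.125],[0,0,0,0.125],[0,0,0,0.125]]

```text
time_s: 9.65
tool_pos: [0.5572, -0.4015, 0.3091]
tool_rot: [-3.138, 0.001, 0.646]
wrist_force: [-0.6, -0.2, -1.5]
gripper_width: 0.0114
```

carry_out:
  deltas:
    - [[0,0,0,0.125],[0,0,0,0.125],[0,0,0,0.125],[0,0,0,0.125],[0,0,0,0]]

```text
time_s: 10.15
tool_pos: [0.5574, -0.4013, 0.3094]
tool_rot: [-3.139, 0.002, 0.15]
wrist_force: [-0.0, 0.5, -2.4]
gripper_width: 0.0116
```

```bash
python3 g.py .557 -.408 .311 .145
python3 - <<'E'
from h import *
for n in("scene","top","wrist"):
    p,d,T,K,P=look(n,n+"4")
    print(n,"crown",spots(n,T,"cover_crown")[:1],"cover",spots(n,T,"cover")[:1],"barmid",spots(n,T,"bar_mid")[:1])
    m=box(P,.4,.75,-.55,-.28); rect(P,m,.165,.2,n+" bar")
E
python3 g.py .557 -.408 .311 .145
```

```text
pose [ 0.5574 -0.4013  0.3094] [-3.139e+00  2.000e-03  1.500e-01] F [-0.   0.5 -2.4] tool delta x,y,z [-0.0014  0.0066 -0.0016] turn 0.005
scene crown [(0.82, array([ 0.5551, -0.4036,  0.3002]))] cover [(0.85, array([ 0.5599, -0.3988,  0.2308]))] barmid [(0.73, array([ 0.5577, -0.407 ,  0.1791]))]
scene bar 368 c [ 612.2 -401.7] size [149.5  19.6] long axis deg 9.1
top crown [] cover [(0.64, array([ 0.5588, -0.403 ,  0.2311]))] barmid []
top bar 173 c [ 648.9 -395.4] size [70.1 19.8] long axis deg 9.9
wrist crown [(0.65, array([ 0.5542, -0.4057,  0.2979]))] cover [(0.66, array([ 0.5574, -0.4012,  0.2284]))] barmid [(0.19, array([ 0.5567, -0.4018,  0.2284]))]
wrist bar 2288 c [ 631.2 -398.4] size [109.4  19.8] long axis deg 9.7
pose [ 0.5588 -0.4008  0.3118] [ 3.142 -0.     0.152] F [ 0.6 -0.1 -2.2] tool delta x,y,z [-0.0028  0.0069  0.0008] turn 0.007
```

View pics/wrist4.png

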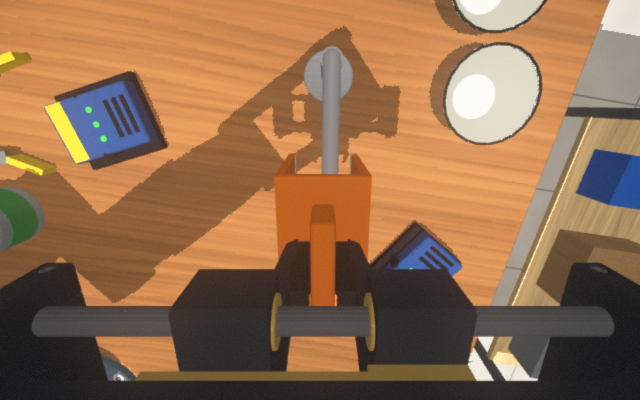

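View pics/scene4.png

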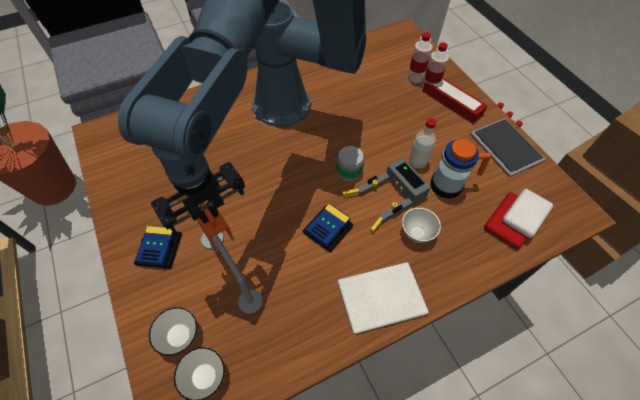

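The wrist view shows the cover straddling the line of the bar (bar at (330,110), cover at (322,220)), about 8 mm short across it. I'll shift and lower.

carry_out:
  deltas:
    - [[-0.002,0.008,0,0.005],[0,0,0.025,0],[0,0,0.025,0],[0,0,0.025,0],[0,0,0.02,0]]

```text
time_s: 11.25
tool_pos: [0.5575, -0.4093, 0.215]
tool_rot: [-3.141, 0.001, 0.146]
wrist_force: [0.9, 0.3, -2.1]
gripper_width: 0.0119
```

carry_out:
  deltas:
    - [[0,0,0.01,0],[0,0,0.004,0],[0,0,0,0],[0,0,0,0]]

```text
time_s: 11.65
tool_pos: [0.5585, -0.4097, 0.2042]
tool_rot: [3.14, -0.001, 0.147]
wrist_force: [-0.2, -0.7, -0.8]
gripper_width: 0.0115
```

```bash
python3 g.py .557 -.408 .198 .145
python3 - <<'E'
from h import *
for n in("scene","wrist"):
    p,d,T,K,P=look(n,n+"5")
    print(n,"crown",spots(n,T,"cover_crown")[:1],"cover",spots(n,T,"cover")[:1])
cv2.imwrite("pics/crop5.png",cv2.resize(np.load("pics/scene5.npz")["p"][130:330,120:320,::-1],None,fx=3,fy=3))
E
```

```text
pose [ 0.5585 -0.4097  0.2042] [ 3.14e+00 -1.00e-03  1.47e-01] F [-0.2 -0.7 -0.8] tool delta x,y,z [-0.0012 -0.0019  0.0062] turn 0.002
scene crown [(0.66, array([ 0.5567, -0.411 ,  0.1957]))] cover [(0.85, array([ 0.5583, -0.4074,  0.1232]))]
wrist crown [(0.84, array([ 0.5532, -0.412 ,  0.1921]))] cover [(0.66, array([ 0.556 , -0.4085,  0.1213]))]
```

View pics/crop5.png

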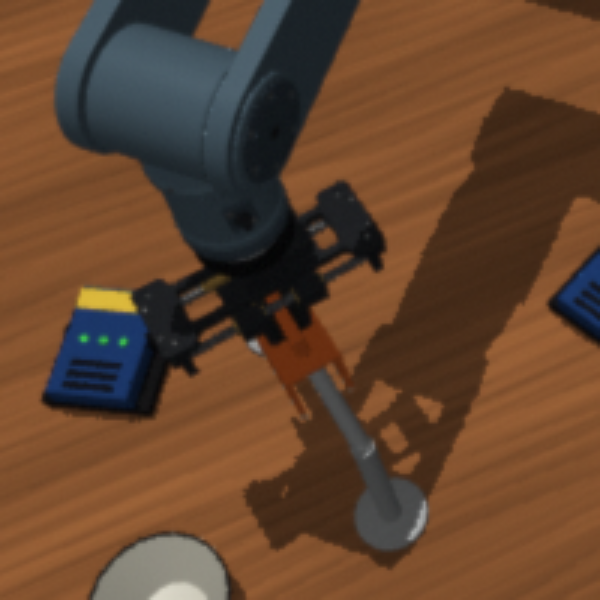

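View pics/wrist5.png

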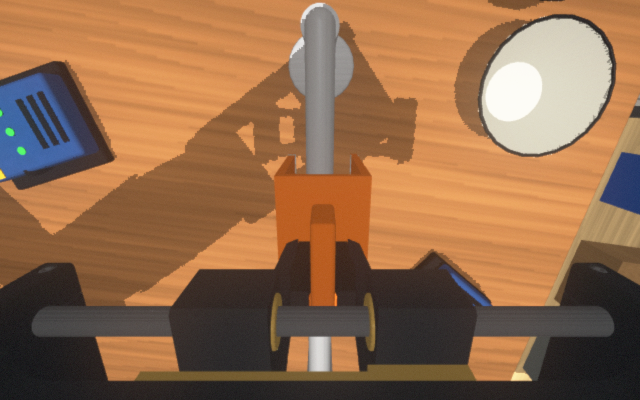

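Wrist view: the bar at (320,130) runs centrally under the cover at (322,200), between the skirts. I'll lower until there is contact.

carry_out:
  deltas:
    - [[0,0,0.002,0],[0,0,0.002,0],[0,0,0,0]]

```text
time_s: 12.25
tool_pos: [0.5581, -0.4091, 0.1996]
tool_rot: [3.141, -0.0, 0.147]
wrist_force: [-1.8, 1.9, 3.3]
gripper_width: 0.0122
```

carry_out:
  deltas:
    - [[0,0,0.0015,0],[0,0,0,0],[0,0,0,0]]

```text
time_s: 12.55
tool_pos: [0.5581, -0.4092, 0.1995]
tool_rot: [3.14, -0.001, 0.147]
wrist_force: [-3.7, 3.5, 9.7]
gripper_width: 0.0116
```

carry_out:
  deltas:
    - [[0,0,0.001,0],[0,0,0,0],[0,0,0,0]]

```text
time_s: 12.85
tool_pos: [0.5581, -0.4092, 0.1995]
tool_rot: [3.14, -0.001, 0.147]
wrist_force: [-5.9, 4.0, 13.3]
gripper_width: 0.0119
```

Contact made. I'll ease off and release.

carry_out:
  deltas:
    - [[0,0,-0.0025,0],[0,0,0,0],[0,0,0,0]]
  force: 3

```text
time_s: 13.15
tool_pos: [0.5582, -0.4092, 0.1993]
tool_rot: [3.141, -0.001, 0.147]
wrist_force: [-1.0, 1.0, 5.1]
gripper_width: 0.0118
```

carry_out:
  deltas:
    - [[0,0,0,0],[0,0,0,0],[0,0,0,0],[0,0,0,0],[0,0,0,0]]
  grip: 0.5

```text
time_s: 13.65
tool_pos: [0.5579, -0.409, 0.1984]
tool_rot: [-3.141, 0.0, 0.147]
wrist_force: [0.5, 1.1, 0.3]
gripper_width: 0.0441
```

carry_out:
  deltas:
    - [[0,0,-0.01,0],[0,0,-0.02,0],[0,0,-0.03,0],[0,0,-0.03,0],[0,0,-0.03,0]]

```text
time_s: 14.15
tool_pos: [0.558, -0.4089, 0.3208]
tool_rot: [3.141, -0.0, 0.147]
wrist_force: [1.0, 0.3, 0.6]
gripper_width: 0.044
```

```bash
python3 - <<'E'
from h import *
for n in("scene","wrist"):
    p,d,T,K,P=look(n,n+"6")
    print(n,"crown",spots(n,T,"cover_crown")[:1],"cover",spots(n,T,"cover")[:1],"barmid",spots(n,T,"bar_mid")[:1])
    m=box(P,.4,.75,-.55,-.28); rect(P,m,.25,.28,n+" plate");rect(P,m,.285,.305,n+" fin"); rect(P,m,.165,.2,n+" bar")
p=P[box(P,.5,.62,-.46,-.35)&(P[...,2]>.2)&(P[...,2]<.32)];print(np.percentile(p[:,2],[5,25,50,75,95]))
E
python3 g.py .565 -.088 .35 .145
```

```text
scene crown [(0.79, array([ 0.5555, -0.4079,  0.1916]))] cover [(0.75, array([ 0.5562, -0.4054,  0.1167]))] barmid [(0.64, array([ 0.5576, -0.412 ,  0.1796]))]
scene plate few
scene fin few
scene bar 919 c [ 562.2 -409.5] size [251.1  52.5] long axis deg 9.1
wrist crown [(0.67, array([ 0.5573, -0.4147,  0.1867]))] cover [(0.68, array([ 0.5582, -0.4085,  0.1138]))] barmid []
wrist plate few
wrist fin few
wrist bar 6598 c [ 557.  -409.8] size [259.6  52.5] long axis deg 9.1
[0.21398966 0.2214228  0.22207571 0.22257919 0.22363932]
pose [ 0.5574 -0.4085  0.3168] [-3.139e+00  2.000e-03  1.470e-01] F [-0.4  0.4 -0. ] tool delta x,y,z [ 0.0543 -0.316  -0.0332] turn 0.002
```

View pics/wrist6.png

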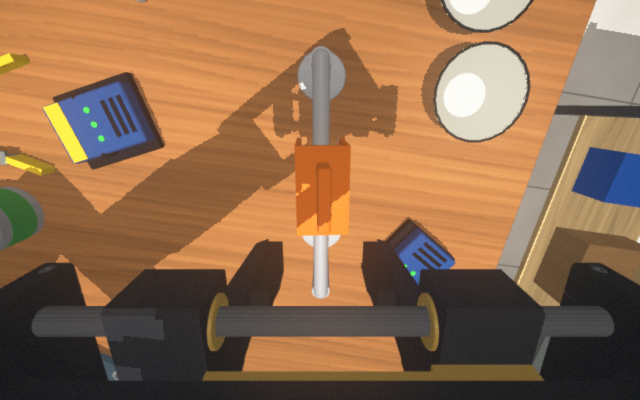

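The wrist view shows the cover astride the bar: fin (323,195) over the bar, fin top at z=0.222, which matches the expected 0.223 when seated. Next I move behind the battery.

carry_out:
  deltas:
    - [[0.01,-0.03,0,-0.13],[0.006,-0.032,0,-0.13],[0.002,-0.034,0,-0.13],[-0.002,-0.034,0,-0.13],[-0.006,-0.034,0,-0.13]]

```text
time_s: 15.05
tool_pos: [0.5034, -0.2602, 0.3173]
tool_rot: [-3.139, -0.0, 0.804]
wrist_force: [0.1, -0.0, 1.4]
gripper_width: 0.0441
```

carry_out:
  deltas:
    - [[0,0,0,-0.13],[0,0,0,-0.13],[0,0,0,-0.13],[0,0,0,-0.13],[0,0,0,-0.13]]

```text
time_s: 15.55
tool_pos: [0.5036, -0.2619, 0.3176]
tool_rot: [-3.14, -0.001, 1.452]
wrist_force: [1.0, 0.2, -0.5]
gripper_width: 0.0442
```

carry_out:
  deltas:
    - [[0,0,0,-0.13],[0,0,0,-0.1],[0,0,0,0]]

```text
time_s: 15.85
tool_pos: [0.5037, -0.2619, 0.3176]
tool_rot: [-3.14, -0.001, 1.678]
wrist_force: [-0.6, 0.1, -0.3]
gripper_width: 0.0441
```

```bash
python3 g.py .580 -.199 .317 1.677
cat > bat.py <<'E'
import sys
from h import *
p,d,T,K,P=look("wrist",sys.argv[1])
print("bat",spots("wrist",T,"battery")[:2])
c=[r for r in masks("wrist","battery")]; 
D=np.array([545.1,129.0]);a=np.radians(96.1);u=np.array([np.cos(a),np.sin(a)]);v=np.array([-u[1],u[0]])
for r in c[:2]:
    q=P[r["mask"]&(P[...,2]>.034)&(P[...,2]<.052)][:,:2]*1000
    if len(q)<20: continue
    (cx,cy),s,_=r_=cv2.minAreaRect(q.astype(np.float32)); b=cv2.boxPoints(r_); e=max([b[1]-b[0],b[2]-b[1]],key=np.linalg.norm)
    w=np.degrees(np.arctan2(e[1],e[0]));w=(w+360)%180
    rel=np.array([cx,cy])-D
    print("conf",round(r["conf"],2),"c",round(cx,1),round(cy,1),"size",np.round(s,1),"yaw",round(w,1),"in dock",np.round([rel@u,rel@v],1),"yaw",round(w-96.1,1),"zmed",np.median(P[r["mask"]][:,2]).round(4))
m=box(P,.44,.64,.14,.29); rect(P,m,.058,.072,"head")
s=monitor.state();rel=s["tool_pos"][:2]*1000-D
print("t",s["time_s"],"tcp in dock",np.round([rel@u,rel@v],1),"z",s["tool_pos"][2].round(4),"yaw",np.round(np.degrees(s["tool_rot"][2])-96.1,2),"F",np.round([s["wrist_force"][:2]@u,s["wrist_force"][:2]@v,s["wrist_force"][2]],1))
E
python3 bat.py w7
```

```text
pose [ 0.5037 -0.2619  0.3176] [-3.140e+00 -1.000e-03  1.678e+00] F [-0.6  0.1 -0.3] tool delta x,y,z [0.0545 0.0826 0.0006] turn 0.001
bat [(0.89, array([ 0.561 , -0.0847, -0.004 ]))]
conf 0.64 c 565.6 -92.9 size [ 91.1 111.8] yaw 111.7 in dock [-222.8    3.2] yaw 15.6 zmed 0.0411
conf 0.58 c 427.5 -604.2 size [79.9 45. ] yaw 58.2 in dock [-716.6  194.8] yaw -37.9 zmed 0.0418
head few
t 16.0 tcp in dock [-384.5   82.6] z 0.3181 yaw -0.17 F [-0.4 -0.6 -0.8]
```

View pics/w7.png

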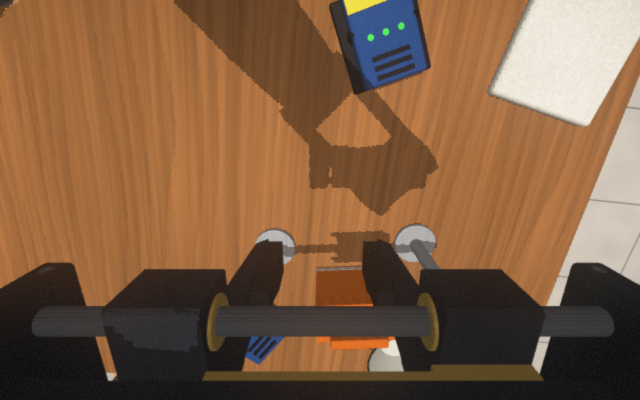

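The battery is cut off at the top edge, (380,45). I'll move behind it and look again.

carry_out:
  deltas:
    - [[0.014,0.02,0.01,0],[0.014,0.02,0.01,0],[0.014,0.02,0,0],[0.014,0.022,0,0],[0,0,0,0]]

```text
time_s: 16.5
tool_pos: [0.5811, -0.1959, 0.2982]
tool_rot: [3.141, -0.001, 1.678]
wrist_force: [-0.4, -0.8, -0.1]
gripper_width: 0.0442
```

```bash
python3 bat.py w8
```

```text
bat [(0.85, array([ 0.5638, -0.087 , -0.0036]))]
conf 0.6 c 564.5 -87.1 size [ 92.7 120.1] yaw 114.9 in dock [-216.9    3.7] yaw 18.8 zmed 0.0412
head few
t 16.65 tcp in dock [-328.8    0.8] z 0.2984 yaw -0.06 F [-0.6 -1.7 -0.1]
```

View pics/w8.png

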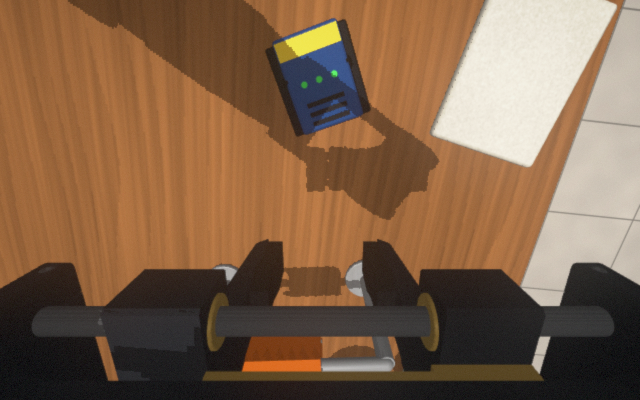

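The battery is fully in view at (318,80): dock frame x −217, y +4, yaw +19°. I'll descend behind it and square it up using the two fingertips as a fence.

carry_out:
  deltas:
    - [[0,0,0.035,0],[0,0,0.04,0],[0,0,0.04,0],[0,0,0.04,0],[0,0,0.04,0]]

```text
time_s: 17.15
tool_pos: [0.5789, -0.1989, 0.1026]
tool_rot: [3.141, 0.001, 1.675]
wrist_force: [0.6, 0.3, -0.4]
gripper_width: 0.044
```

carry_out:
  deltas:
    - [[0,0,0.04,0],[0,0,0.03,0],[0,0,0.017,0],[0,0,0,0],[0,0,0,0]]

```text
time_s: 17.65
tool_pos: [0.5802, -0.1987, 0.0178]
tool_rot: [3.141, 0.001, 1.676]
wrist_force: [-0.1, 0.1, -0.2]
gripper_width: 0.0441
```

carry_out:
  deltas:
    - [[0.01,0,0,0],[0.008,0,0,0],[0.005,0,0,0],[0.005,0,0,0],[0.005,0,0,0]]

```text
time_s: 18.15
tool_pos: [0.5763, -0.1646, 0.0171]
tool_rot: [3.141, 0.001, 1.677]
wrist_force: [-2.0, -3.4, 0.3]
gripper_width: 0.044
```

carry_out:
  deltas:
    - [[0.005,0,0,0],[0.005,0,0,0],[0.005,0,0,0],[0.005,0,0,0],[0,0,0,0]]

```text
time_s: 18.65
tool_pos: [0.5741, -0.1446, 0.0169]
tool_rot: [3.141, -0.0, 1.677]
wrist_force: [-0.1, -1.5, 1.2]
gripper_width: 0.0441
```

```bash
python3 bat.py w9
```

```text
bat [(0.92, array([ 0.567 , -0.0686, -0.0042]))]
conf 0.82 c 569.5 -75.1 size [ 91.8 110.4] yaw 106.4 in dock [-205.5   -2.6] yaw 10.3 zmed 0.0414
head few
t 18.8 tcp in dock [-275.2    0.3] z 0.0165 yaw -0.04 F [-1.4 -1.7 -0.6]
```

View pics/w9.png

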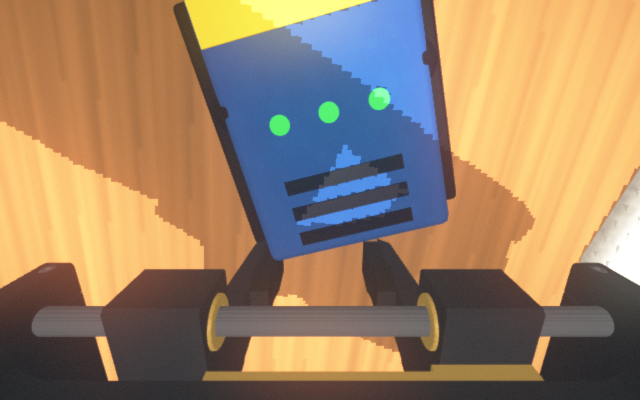

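The left finger is turning the battery: the rear edge at (270,255) touches and yaw is down to about 11°. I'll continue.

carry_out:
  deltas:
    - [[0.004,0,0,0],[0.004,0,0,0],[0.004,0,0,0],[0.004,0,0,0],[0.004,0,0,0]]

```text
time_s: 19.3
tool_pos: [0.5716, -0.1248, 0.0165]
tool_rot: [-3.141, -0.0, 1.677]
wrist_force: [-0.9, -3.1, 0.4]
gripper_width: 0.0439
```

```bash
python3 bat.py w10
python3 - <<'E'
from h import *
p,d,T,K,P=look("top","t10"); cv2.imwrite("pics/t10c.png",cv2.resize(p[110:260,190:390,::-1],None,fx=4,fy=4,interpolation=cv2.INTER_CUBIC)); print(spots("top",T,"battery")[:1])
E
```

```text
bat [(0.98, array([ 0.5712, -0.0511, -0.0017]))]
conf 0.65 c 573.1 -58.1 size [ 92.2 106.1] yaw 100.7 in dock [-189.    -7.9] yaw 4.6 zmed 0.0414
head few
t 19.45 tcp in dock [-254.7    0.4] z 0.0165 yaw -0.02 F [ 0.4 -0.2 -0.3]
[(0.73, array([ 0.5707, -0.0506,  0.0019]))]
```

View pics/w10.png

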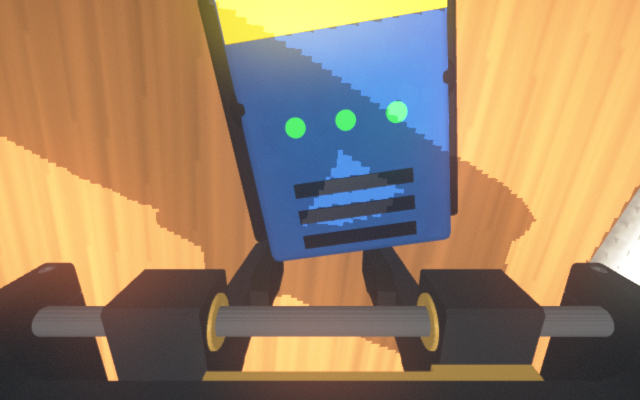

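View pics/t10c.png

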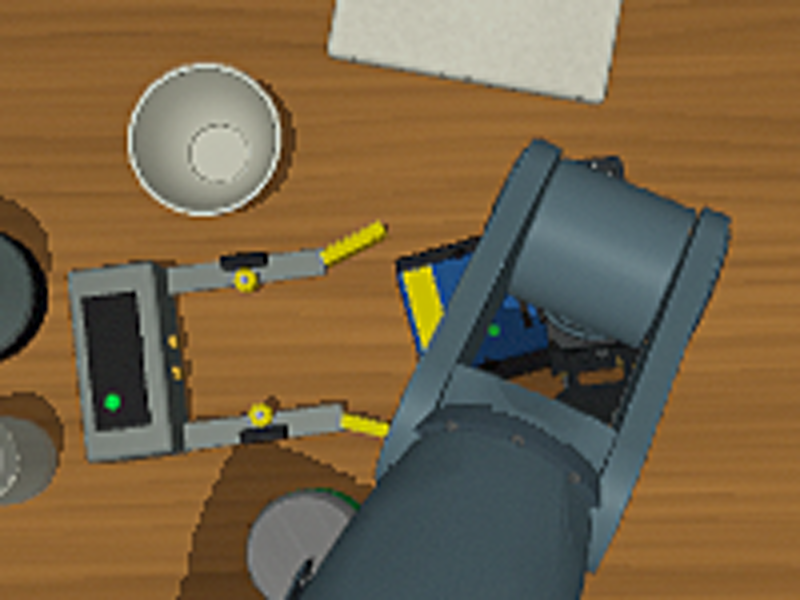

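Yaw is about 5° and the centre has drifted right to y≈−7; the front is still centred in the mouth in the top crop at (425,300). I'll go on with a leftward component.

carry_out:
  deltas:
    - [[0.004,-0.001,0,0],[0.004,-0.001,0,0],[0.004,-0.001,0,0],[0.004,-0.001,0,0],[0.004,-0.001,0,0]]

```text
time_s: 20.05
tool_pos: [0.565, -0.1056, 0.0168]
tool_rot: [3.141, 0.0, 1.676]
wrist_force: [0.7, -2.6, -0.9]
gripper_width: 0.0438
```

```bash
python3 bat.py w11
```

```text
bat [(0.68, array([ 0.5704, -0.0368,  0.0019]))]
conf 0.76 c 573.9 -42.0 size [ 91.4 106.8] yaw 95.4 in dock [-173.1  -10.5] yaw -0.7 zmed 0.0415
head few
t 20.2 tcp in dock [-235.     5.3] z 0.0168 yaw -0.01 F [-0.5 -0.1  0.5]
```

View pics/w11.png

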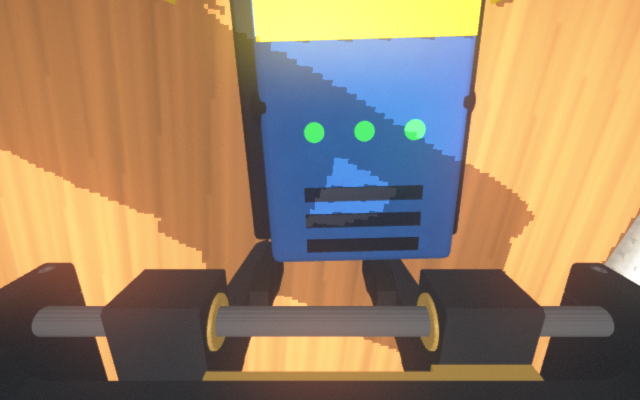

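The battery is now flush against both fingers and in line (−0.7°), but about 10 mm to the right. I'll recentre the fingers behind it, then push diagonally to the left.

carry_out:
  deltas:
    - [[-0.008,0,0,0],[0,0.008,0,0],[0,0.008,0,0],[0.004,0,0,0],[0.004,0,0,0]]

```text
time_s: 20.7
tool_pos: [0.5809, -0.104, 0.0166]
tool_rot: [-3.141, 0.0, 1.677]
wrist_force: [-1.0, -3.3, 1.4]
gripper_width: 0.0442
```

carry_out:
  deltas:
    - [[0.003,-0.001,0,0],[0.003,-0.001,0,0],[0.003,-0.001,0,0],[0.003,-0.001,0,0],[0.003,-0.001,0,0]]

```text
time_s: 21.2
tool_pos: [0.574, -0.0897, 0.0167]
tool_rot: [3.142, 0.0, 1.677]
wrist_force: [0.8, -1.8, -1.0]
gripper_width: 0.044
```

```bash
python3 bat.py w12
```

```text
bat [(0.77, array([ 0.5646, -0.0216, -0.0014]))]
conf 0.65 c 568.6 -26.8 size [ 92.  104.9] yaw 95.6 in dock [-157.4   -6.8] yaw -0.5 zmed 0.0415
head few
t 21.35 tcp in dock [-220.1   -5.4] z 0.0167 yaw -0.01 F [-0.1  0.4 -0.8]
```

View pics/w12.png

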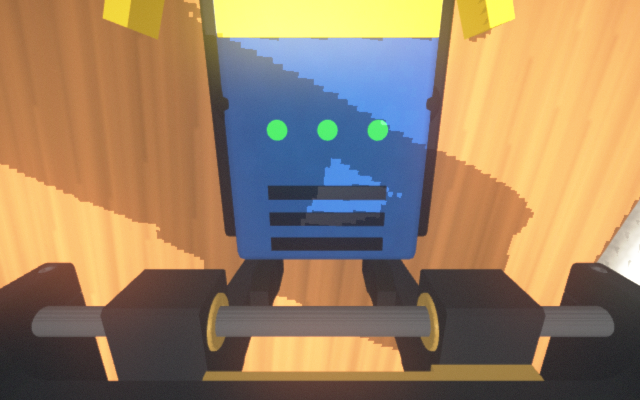

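The battery follows the diagonal push (y −10.5 → −6.8) and is entering between the yellow guides at (135,15) and (487,15). I'll push again in the same way.

carry_out:
  deltas:
    - [[0.003,-0.0013,0,0],[0.003,-0.0013,0,0],[0.003,-0.0013,0,0],[0.003,-0.0013,0,0],[0.003,-0.0013,0,0]]

```text
time_s: 21.85
tool_pos: [0.566, -0.0754, 0.0167]
tool_rot: [3.141, 0.0, 1.677]
wrist_force: [1.2, -2.1, -0.2]
gripper_width: 0.0445
```

```bash
python3 bat.py w13
```

```text
bat [(0.92, array([ 0.5589, -0.0061, -0.0012]))]
conf 0.84 c 561.0 -13.3 size [ 92.7 106.8] yaw 95.2 in dock [-143.2   -0.6] yaw -0.9 zmed 0.0414
head few
t 22.0 tcp in dock [-205.     1.2] z 0.0167 yaw -0.0 F [ 0.3 -0.3 -0.7]
```

View pics/w13.png

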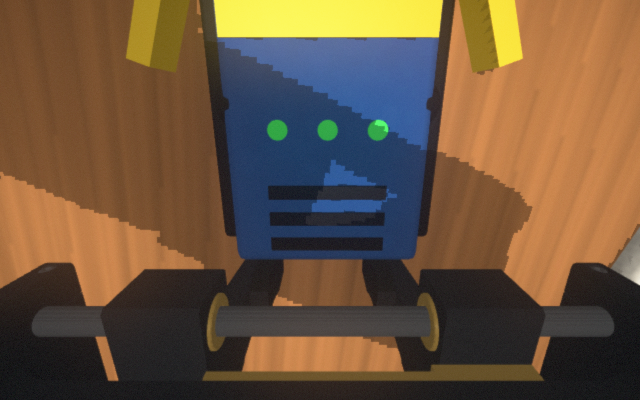

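Centred between the guides (y −0.6). Now straight in.

carry_out:
  deltas:
    - [[0.005,0,0,0],[0.006,0,0,0],[0.006,0,0,0],[0.006,0,0,0],[0.006,0,0,0]]

```text
time_s: 22.5
tool_pos: [0.5629, -0.0461, 0.0167]
tool_rot: [-3.141, -0.0, 1.677]
wrist_force: [-0.2, -3.1, -1.2]
gripper_width: 0.0437
```

carry_out:
  deltas:
    - [[0.005,0,0,0],[0.005,0,0,0],[0.005,0,0,0],[0.005,0,0,0],[0.005,0,0,0]]

```text
time_s: 23.0
tool_pos: [0.5603, -0.0215, 0.0167]
tool_rot: [-3.141, -0.0, 1.677]
wrist_force: [-0.3, -2.5, -0.6]
gripper_width: 0.0438
```

```bash
python3 bat.py w14
```

```text
bat [(0.61, array([ 0.5519,  0.0482, -0.0014]))]
conf 0.83 c 555.7 40.4 size [ 92.4 107.6] yaw 96.4 in dock [-89.2  -1.1] yaw 0.3 zmed 0.0415
head few
t 23.15 tcp in dock [-150.9    0.9] z 0.0167 yaw -0.0 F [-0.9 -0.2 -0.6]
```

View pics/w14.png

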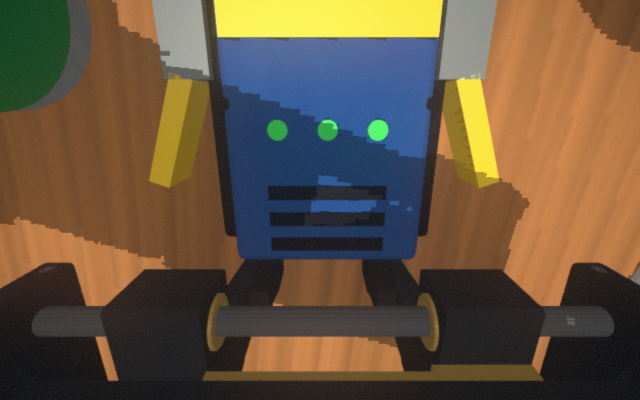

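The front is in the channel with the rails visible at (185,40) and (465,40), in line and centred. Continuing.

carry_out:
  deltas:
    - [[0.005,0,0,0],[0.005,0,0,0],[0.005,0,0,0],[0.005,0,0,0],[0.005,0,0,0]]

```text
time_s: 23.65
tool_pos: [0.5577, 0.0033, 0.0167]
tool_rot: [3.142, 0.0, 1.677]
wrist_force: [0.2, -2.8, -0.6]
gripper_width: 0.0442
```

carry_out:
  deltas:
    - [[0.005,0,0,0],[0.005,0,0,0],[0.005,0,0,0],[0.005,0,0,0],[0.002,0,0,0]]

```text
time_s: 24.15
tool_pos: [0.5554, 0.0254, 0.0167]
tool_rot: [-3.142, -0.0, 1.677]
wrist_force: [0.3, -4.4, -0.3]
gripper_width: 0.0445
```

```bash
python3 bat.py w15
```

```text
bat []
conf 0.88 c 550.6 88.0 size [ 92.3 105.5] yaw 95.9 in dock [-41.4  -1.1] yaw -0.2 zmed 0.0415
head few
t 24.3 tcp in dock [-104.    1.] z 0.0166 yaw -0.02 F [0.3 0.4 0.5]
```

View pics/w15.png

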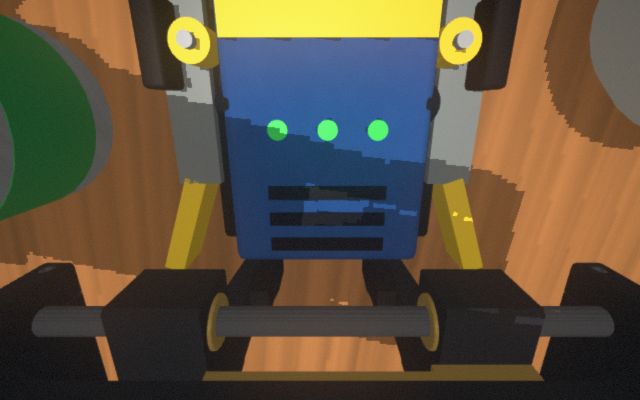

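The rollers at (190,40) and (463,40) are straight ahead of the ribs. The tin (edge at dock y≈112) clears the gripper (≈95) by about 17 mm. Now slowly through the detents.

carry_out:
  deltas:
    - [[0.004,0,0,0],[0.004,0,0,0],[0.004,0,0,0],[0.003,0,0,0],[0.002,0,0,0]]

```text
time_s: 24.8
tool_pos: [0.5537, 0.0401, 0.0168]
tool_rot: [-3.141, 0.003, 1.678]
wrist_force: [-0.8, -13.8, -0.1]
gripper_width: 0.0442
```

carry_out:
  deltas:
    - [[0.002,0,0,0],[0.002,0,0,0],[0.002,0,0,0],[0.002,0,0,0],[0.002,0,0,0]]

```text
time_s: 25.3
tool_pos: [0.5524, 0.0508, 0.0166]
tool_rot: [-3.141, 0.001, 1.677]
wrist_force: [-0.8, -7.7, 0.9]
gripper_width: 0.0442
```

```bash
python3 bat.py w16
```

```text
bat [(0.74, array([ 0.5472,  0.1241, -0.0006]))]
conf 0.55 c 547.7 114.1 size [ 92.2 104.7] yaw 95.9 in dock [-15.1  -1. ] yaw -0.2 zmed 0.0415
conf 0.18 c 427.7 85.1 size [24.8 79.3] yaw 92.7 in dock [-31.2 121.4] yaw -3.4 zmed 0.0398
head few
t 25.45 tcp in dock [-77.8   1. ] z 0.0166 yaw -0.01 F [-4.4  1.2 -0.8]
```

carry_out:
  deltas:
    - [[0.002,0,0,0],[0.002,0,0,0],[0.001,0,0,0],[0.001,0,0,0]]

```text
time_s: 25.85
tool_pos: [0.5516, 0.0579, 0.0166]
tool_rot: [-3.141, -0.0, 1.677]
wrist_force: [-1.4, -4.4, 0.4]
gripper_width: 0.0443
```

carry_out:
  deltas:
    - [[0.001,0,0,0],[0.001,0,0,0],[0.001,0,0,0]]

```text
time_s: 26.15
tool_pos: [0.5513, 0.0593, 0.0166]
tool_rot: [-3.14, 0.002, 1.678]
wrist_force: [-3.3, -14.7, 1.2]
gripper_width: 0.044
```

```bash
python3 bat.py w17
```

```text
bat [(0.71, array([0.544 , 0.1317, 0.0008]))]
conf 0.84 c 545.8 122.5 size [ 91.3 104.7] yaw 96.1 in dock [-6.5 -0. ] yaw -0.0 zmed 0.0415
head few
t 26.3 tcp in dock [-70.    1.3] z 0.0166 yaw -0.0 F [-11.1   4.7   0.6]
```

View pics/w17.png

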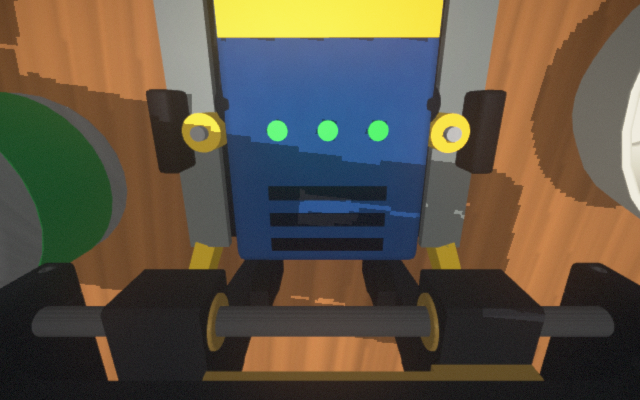

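The ribs at (222,103) and (432,103) are past the rollers at (203,132) and (450,132), and the force rises steeply, so the battery is at the stop. One firmer push, then I retract.

carry_out:
  deltas:
    - [[0.001,0,0,0],[0,0,0,0],[0.001,0,0,0],[0,0,0,0]]

```text
time_s: 26.7
tool_pos: [0.5511, 0.0593, 0.0167]
tool_rot: [-3.14, 0.005, 1.677]
wrist_force: [-5.2, -19.7, 0.5]
gripper_width: 0.0439
```

carry_out:
  deltas:
    - [[-0.004,0,0,0],[-0.008,0,0,0],[-0.01,0,0,0],[-0.01,0,-0.02,0],[-0.005,0,-0.035,0]]

```text
time_s: 27.2
tool_pos: [0.5534, 0.0254, 0.07]
tool_rot: [-3.137, -0.002, 1.676]
wrist_force: [0.9, 0.1, -0.2]
gripper_width: 0.044
```

carry_out:
  deltas:
    - [[0,0,-0.04,0],[0,0,-0.04,0],[0,0,-0.04,0],[0,0,-0.04,0],[0,0,0,0]]

```text
time_s: 27.7
tool_pos: [0.559, 0.0253, 0.2386]
tool_rot: [3.13, 0.003, 1.677]
wrist_force: [0.2, 0.4, -0.2]
gripper_width: 0.0444
```

```bash
python3 bat.py w18
python3 - <<'E'
from h import *
p,d,T,K,P=look("wrist","w18b")
m=box(P,.44,.64,.18,.29); rect(P,m,.058,.072,"head")
for n in ("scene","top"):
    p,d,T,K,P=look(n,n+"18")
    for k in("battery","dock_stop","cover_crown","cover","bar_mid","kettle","bottle","tin","bowl"): print(n,k,*spots(n,T,k)[:1])
cv2.imwrite("pics/crop18.png",cv2.resize(np.load("pics/w18.npz")["p"][0:240,180:480,::-1],None,fx=2.5,fy=2.5,interpolation=cv2.INTER_CUBIC))
E
```

```text
bat [(0.65, array([ 0.5421,  0.1304, -0.0043]))]
conf 0.56 c 545.9 129.1 size [ 92.6 118.9] yaw 96.2 in dock [ 0.1 -0.8] yaw 0.1 zmed 0.0415
head 1486 c [538.5 192.8] size [142.1   9. ] long axis deg 6.5
t 27.85 tcp in dock [-103.6    1.1] z 0.2311 yaw -0.02 F [-0.5  0.1 -0.2]
head 1439 c [538.5 192.8] size [141.5   8. ] long axis deg 5.9
scene battery (0.97, array([ 0.3988, -0.5863,  0.0006]))
scene dock_stop (0.79, array([0.5367, 0.1876, 0.0315]))
scene cover_crown (0.83, array([ 0.5553, -0.4082,  0.1889]))
scene cover (0.96, array([ 0.5568, -0.403 ,  0.1205]))
scene bar_mid (0.73, array([ 0.555 , -0.4119,  0.1803]))
scene kettle (0.72, array([ 5.937e-01,  3.420e-01, -5.000e-04]))
scene bottle (0.76, array([ 0.4597,  0.3185, -0.0011]))
scene tin (0.9, array([0.3946, 0.0803, 0.0061]))
scene bowl (0.59, array([ 0.6996,  0.159 , -0.0019]))
top battery (0.85, array([ 0.3889, -0.5836,  0.0043]))
top dock_stop (0.74, array([0.536 , 0.1891, 0.0288]))
top cover_crown (0.61, array([ 0.5561, -0.4079,  0.1907]))
top cover (0.7, array([ 0.5616, -0.4071,  0.1192]))
top bar_mid
top kettle (0.75, array([ 0.5901,  0.3485, -0.0038]))
top bottle (0.71, array([4.614e-01, 3.194e-01, 2.000e-04]))
top tin (0.78, array([0.3943, 0.084 , 0.0014]))
top bowl
```

View pics/crop18.png

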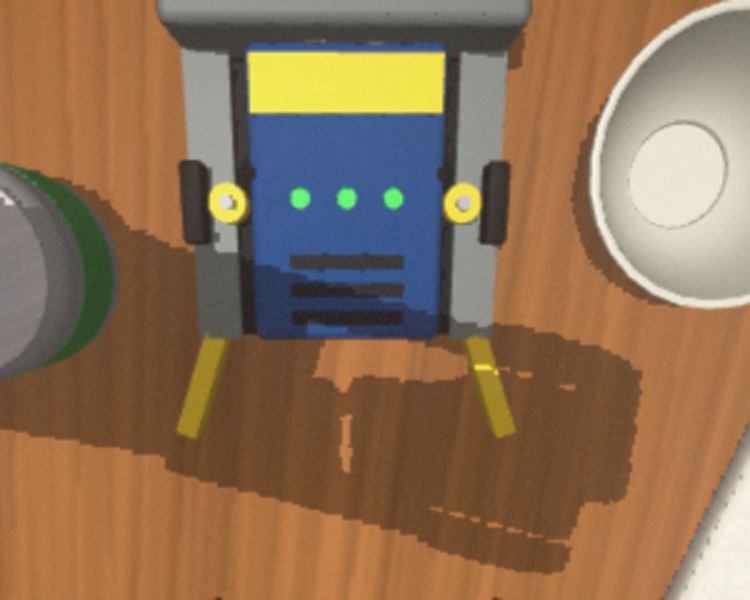

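View pics/scene18.png

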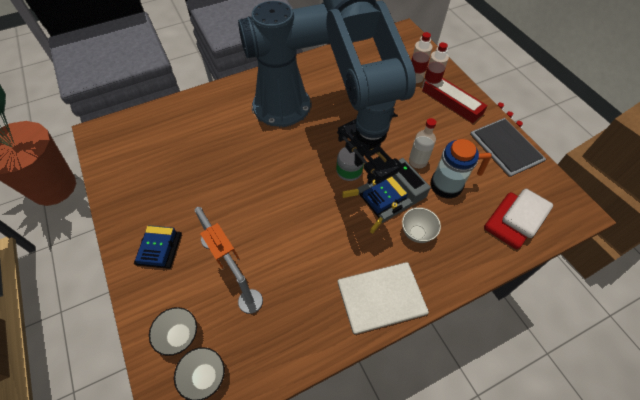

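The crop shows the battery against the head block, with the ribs at (250,173) and (445,173) past both rollers at (228,203) and (463,203), which look sprung out. The cover hangs on the bar at scene (218,240) and the bystanders are unmoved. Handing in.

```bash
python3 -c "
from plant import order
print(order.job_done())"
```

```text
the job is handed in; nothing more can be done
None
```

I hung the orange cover on the bar, pushed the battery home in the dock, and handed the job in at about 28 s of the 72 s allowed. No verdict is reported, so these are my own last checks:

- **Cover:** I took it off by its fin and released it astride the bar. The crown measured within about 4 mm of the bar's middle line. Just after release the fin top was at z = 0.222 m, against 0.223 m expected when seated.
- **Battery:** I took the pack nearest the base and squared it with the two fingertips, since it started about 19° off. I then pushed it flat through the guides and past the detents to the stop, where the force rose to about 20 N.
    - After the fingers were withdrawn it sat at dock x +0.1 mm, y −0.8 mm, yaw +0.1°.
    - The close picture shows both rollers behind the ribs. I judged the rollers by eye only, as their joint values can't be read.
- **Bystanders:** All stand where they started. The kettle, bottle and tin repeat to about 7 mm, within the network's scatter. The bowl was confirmed only from the scene camera, as the top view missed it.
- **Disagreements:**
    - The network's battery origin in the last wrist picture was about 3–4 mm off my depth fit. I trusted the fit, because the stop contact agreed with it.
    - In the final scene and top pictures the network's best battery hit was the look-alike pack, so I did not use those.

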